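Point, shut, point: isolate the air branch left open

ROBOT

A 6-joint arm with a two-finger parallel gripper is mounted at the origin on a cart in front of the work surface, level with it; the furniture and walls round the work are solid. World frame = base frame: x ahead of the robot, y to its left, z up, the work surface at z = 0. Lengths are in mm, angles in rad, forces in N, time in s.
With the tool pointing down it reaches from about 300 to 875 mm from the base axis. Payload 6.4 kg.
Tool frame: the origin (TCP) lies at the centre of the arm's flange, where the gripper is bolted on; the fingertips stand 173 mm ahead of it and the grasp point (between the pads) lies 155 mm ahead of it; z points along the fingers, y is the direction in which the jaws open and shut (so a half turn about z gives the same grasp; the last joint's range is limited). The gripper opens to 85 mm and grips with 20 to 120 N. Pads are 22 mm wide; open, the fingers measure 114 mm over their backs; the gripper's body (76 mm by 85 mm) begins 54 mm behind the grasp point. The pads swing forward as they close: fully open they stand 13 mm farther back than shut.
Start: joints at [-1.512, 0.181, 1.607, -0, 1.354, -0.206], TCP at [150.503, -554.97, 404.688] pointing down, gripper open.
Joint ranges: [-2.99, 2.99], [-0.89, 2.07], [0.3, 2.58], [-1.14, 4.28], [0, 2.63], [-3.12, 3.12]. Speed limits (rad/s): [2.57, 2.57, 3.01, 3.14, 3.14, 3.14].

INTERFACE

Orientations are given as [roll, pitch, yaw] about the fixed x, y, z axes, in that order (R = Rz(yaw) Ry(pitch) Rx(roll)).
In Python, from rig import manip, optics gives the robot as it stands.
- The arm moves only by the shell command python3 -m crank 'ROWS' [FORCE]. ROWS is text: rows parted by semicolons, each of 7 numbers parted by spaces: the turn, a rotation vector about the tool's x, y, z in units of 6 degrees (1.0 is 6 degrees), then the shift along the tool's x, y, z in units of 40 mm (1.0 is 40 mm), then the opening, from -1 (shut) to 1 (fully open). A call has 1 to 12 rows; each row shifts and turns the commanded pose from where the row before left it, along the tool's axes as they then stand; what a row does not reach is not made up. A row lasts 1/12 s, in which the tool goes at most 41.7 mm and 7.16 degrees, less where a joint would pass 70% of its speed; a pose out of reach is approached as far as the arm can. A call is refused whole if a number of a shift passes 1 or a number of a turn 1, either way. A call with a gripper value outside its range is refused whole. The fingers move at their own pace and stop on an object; FORCE is the grip in N (left out, the last holds). Time passes only in rows, so rows that do not move let the fingers close. It gives the time, the measured TCP pose, the force and the opening at its end, in the units of the state.
- manip.state(): the state, without advancing time (a new reading comes with each control period).
- optics.get_image(name): name is "scene" or "top" or "wrist"; returns the picture (400x640x3 uint8, red, green, blue); there is no depth.
- optics.calibration(name): a dict with "fovy" (degrees; the focal length in pixels is half the picture's height over the tangent of half this angle, whatever the lens; pixels are square), "cx", "cy" (the principal point, pixels), "xyz" and "attitude" of the camera in the world. Camera axes: x right, y up, looking along -z (the intrinsics and any distortion apply to the point x, -y, -z); pixel columns grow to the right and rows downward; lengths in mm; the calibration is good to about 2 mm. A picture is of the moment at which its call begins: read the wrist's pose just before it. calibration takes no time and is no camera call; for the wrist camera it gives the pose at the moment of the call.
- manip.finish_job(): hands the job in, once; it reports no verdict.
Trained networks look in the newest picture that a camera, given by its name, has taken for a name from the list of things; names that differ only in an ending like _2 or _b are one class to them, and where a whole thing is asked for, a point or a joint stands for the part that bears it (a point fixed in the world has none). Each returns a list of dicts, best first, with "p" (0 to 1); they miss things now and then, are a little off and sometimes report something else, mostly with a low value. They report only what shows in the picture. A call takes as long as a camera call.
- optics.regions_of(camera, name): "region" (400x640 bool, what is visible of it) and "xy" ([column, row] in pixels, amid what is visible of it).
The state is a dict: "time": time; "joint_positions": joint angles; "qvel": joint speeds; "effort": joint torques, N m; "eef_pos": TCP position; "tool_rot": TCP orientation; "force": force on the tool from outside, world axes, zero at the start; "torque": the same for the moment, N m; "opening": opening from 0.0 (shut) to 1.0 (fully open).
Only numpy, scipy, OpenCV 4.12 (cv2) and the standard library are available. Lean on these libraries where they do the work, as an engineer would, in place of code of your own. Each camera call takes 0.05 s, during which the arm holds its last target.

TASK

One of the three valves on the air manifold has been left open, its lever in line with its pipe: shut it with a point-and-check before and after. Point down at the nut on that valve's stem from just above (the fingertips some two or three fingers' breadths over it) and dwell there a good second; then push its lever a quarter turn with the outside of the fingers, right to its stop square across the pipe; then point in the same way at the middle of the gauge on that same branch and dwell there a good second, to confirm that it reads zero. Push gently and grip nothing, never touch the gauge, keep off the other two branches without reaching down close over their valves or gauges, and leave the loose spanner, fittings and tape where they lie.

Things in the scene. Friction and masses are not known exactly. Their poses are not given: they have to be found in the camera images.
- board: fixed plywood board 260 x 360 x 18 mm, origin under its centre, x away from the robot. Along its far edge an aluminium header, 36 mm square, top 71 mm above the worktop; from it three alike branches, 120 mm apart, run to the robot (-x): ball valve, pipe, tee with gauge, hose coupler. Only levers and gauges stand over 85 mm; under the levers only the branch itself (pipe top 62 mm)
- branch_a: the branch whose valve has been left open (any of the three places): fixed valve, pipe and fittings, with the lever and gauge on them; origin on the board's top under the valve stem, x along the pipe away from the robot, y to the robot's left when the board stands straight. Pipe axis 53 mm above the worktop, valve body 34 mm thick
- hub_a (a point): top of the small steel nut that holds the lever on the valve stem of branch_a, 97.5 mm above the worktop, on the lever's axis; axes as the branch's
- lever_a (a joint): turn of branch_a's valve lever about its stem (rad): 0 = open, pointing to the branch's -x, towards the robot; turns clockwise seen from above; 1.571 = shut, at its stop, pointing to the branch's +y. Free end 74 mm from the axis; black sleeve 22 to 74 mm out, 15 mm wide, 84 to 96 mm above the worktop. Stiff, stays where left: 0.2 N m (4 N at 50 mm out)
- gauge_a: pressure gauge of branch_a, round, 47 mm across with a steel rim, its dial facing up, 115 mm from the valve stem towards the robot (-x); origin in the middle of the glass, 95 mm above the worktop, z up
- needle_a (a joint): needle of gauge_a under its glass (rad): 0 = full pressure, 3.46 = no pressure; the valve vents its branch as it shuts, so the needle follows the lever (2.2 x its turn)
- branch_b: a branch whose valve is already shut: fixed valve, pipe and fittings, with the lever and gauge on them; origin on the board's top under the valve stem, x along the pipe away from the robot, y to the robot's left when the board stands straight. Pipe axis 53 mm above the worktop, valve body 34 mm thick
- hub_b (a point): top of the small steel nut that holds the lever on the valve stem of branch_b, 97.5 mm above the worktop, on the lever's axis; axes as the branch's
- lever_b (a joint): turn of branch_b's valve lever about its stem (rad): 0 = open, pointing to the branch's -x, towards the robot; turns clockwise seen from above; 1.571 = shut, at its stop, pointing to the branch's +y. Free end 74 mm from the axis; black sleeve 22 to 74 mm out, 15 mm wide, 84 to 96 mm above the worktop. Stiff, stays where left: 0.2 N m (4 N at 50 mm out)
- gauge_b: pressure gauge of branch_b, round, 47 mm across with a steel rim, its dial facing up, 115 mm from the valve stem towards the robot (-x); origin in the middle of the glass, 95 mm above the worktop, z up
- needle_b (a joint): needle of gauge_b under its glass (rad): 0 = full pressure, 3.46 = no pressure; the valve vents its branch as it shuts, so the needle follows the lever (2.2 x its turn)
- branch_c: a branch whose valve is already shut: fixed valve, pipe and fittings, with the lever and gauge on them; origin on the board's top under the valve stem, x along the pipe away from the robot, y to the robot's left when the board stands straight. Pipe axis 53 mm above the worktop, valve body 34 mm thick
- hub_c (a point): top of the small steel nut that holds the lever on the valve stem of branch_c, 97.5 mm above the worktop, on the lever's axis; axes as the branch's
- lever_c (a joint): turn of branch_c's valve lever about its stem (rad): 0 = open, pointing to the branch's -x, towards the robot; turns clockwise seen from above; 1.571 = shut, at its stop, pointing to the branch's +y. Free end 74 mm from the axis; black sleeve 22 to 74 mm out, 15 mm wide, 84 to 96 mm above the worktop. Stiff, stays where left: 0.2 N m (4 N at 50 mm out)
- gauge_c: pressure gauge of branch_c, round, 47 mm across with a steel rim, its dial facing up, 115 mm from the valve stem towards the robot (-x); origin in the middle of the glass, 95 mm above the worktop, z up
- needle_c (a joint): needle of gauge_c under its glass (rad): 0 = full pressure, 3.46 = no pressure; the valve vents its branch as it shuts, so the needle follows the lever (2.2 x its turn)
- spanner_b: loose combination spanner, 135 x 20 x 8 mm, lying on the board between two branches; bystander, origin under its centre, long side y
- compression_tee: loose plated tube union, 34 x 15 x 14 mm, lying on the board between two branches; bystander, origin under its centre
- brass_valve: loose small brass cock, 54 x 42 x 19 mm, on the worktop right of the board; bystander, origin under its centre
- tape_roll: loose roll of tape, 104 mm across, 25 mm high, lying on the worktop left of the board; bystander, origin under its centre

How it is judged:
By the outcome, as a careful person would: the job done as asked, in the order asked, and still so for the second after the job is handed in, with the robot touching nothing.
It also fails if it takes over 48 s, if anything falls off the work surface, if the arm or the gripper's body presses on something with over 40 N, if the wrist force passes 120 N, or if a joint passes its speed limit or range.

## Working session

There is one attempt and no reset: what is moved stays moved. The work goes in short steps, Python scripts to look and compute and a shell command to move; the robot and the scene stay as the last step left them, time stands still between calls to the robot, and variables do not carry over. Pictures are saved under pics/ and viewed, and the job is handed in when it is done.

```bash
ls; mkdir -p pics; python3 - <<'E'
from rig import manip, optics
import cv2
print(manip.state())
for n in("scene","top","wrist"):
    im=optics.get_image(n); cv2.imwrite(f"pics/{n}0.png",im[:,:,::-1]); print(n,optics.calibration(n))
E
```

```text
pics
{'time': 0.0, 'joint_positions': array([-1.51232323e+00,  1.81543145e-01,  1.60802670e+00,  4.35525320e-05,
        1.35380329e+00, -2.06296459e-01]), 'qvel': array([-7.34317547e-04, -4.82843412e-05,  6.22287705e-04, -9.96905458e-04,
        2.33607403e-04, -1.33801493e-03]), 'effort': array([ 5.93002133e-04, -4.44869649e+01, -3.51337910e+01, -1.16399683e-04,
        9.21815255e-03,  2.21156512e-05]), 'eef_pos': array([ 150.47940214, -554.69119384,  403.77366994]), 'tool_rot': array([-3.13985864e+00, -4.06318499e-04,  2.64759794e-01]), 'force': array([-0.30589815,  0.00641246,  0.47747749]), 'torque': array([ 0.00816421,  0.00603326, -0.01035022]), 'opening': 1.0006825258052388}
scene {'fovy': 43.72329399801438, 'cx': 316.74568017016344, 'cy': 191.4276289479651, 'xyz': array([-372.12020344,  490.297314  ,  613.92704685]), 'attitude': array([ 1.08033996e+00, -2.03382337e-04, -2.06480487e+00])}
top {'fovy': 45.03336047844356, 'cx': 315.7657280702735, 'cy': 198.55629941530847, 'xyz': array([ 469.44864077,   50.20165123, 1208.49896351]), 'attitude': array([ 4.02974082e-02, -1.53492255e-03, -1.55071286e+00])}
wrist {'fovy': 60.414081963583776, 'cx': 317.902101168536, 'cy': 205.9114678757224, 'xyz': array([ 221.98242198, -535.26609341,  373.94101512]), 'attitude': array([-2.89908524e-01,  7.96119867e-04, -1.30715239e+00])}
```

View pics/scene0.png

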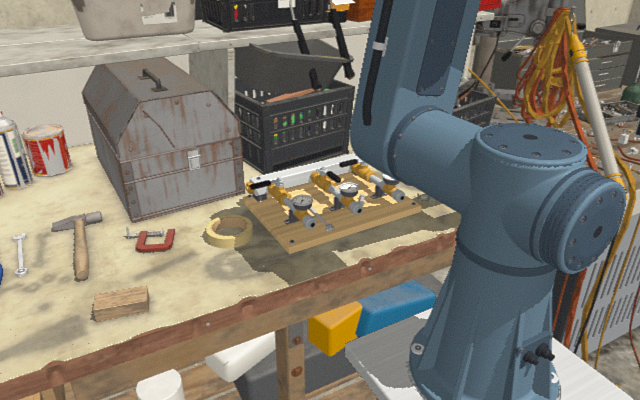

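View pics/top0.png

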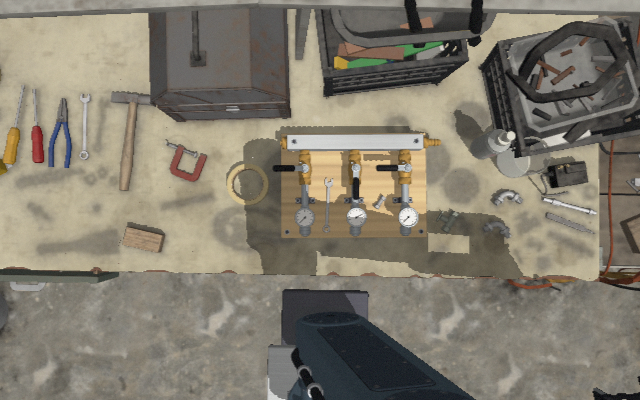

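The top view shows the middle branch's lever in line with its pipe, from (355,168) to (355,200). The outer two levers are square across, at about (285,168) and (387,168). So the middle branch is branch_a. Next I'll locate its parts.

```bash
cat > h.py <<'E'
from rig import manip, optics
import numpy as np, cv2
from scipy.spatial.transform import Rotation as R
def cam(n):
    c=optics.calibration(n); f=200/np.tan(np.radians(c["fovy"]/2)); return c,f,R.from_euler('xyz',c["attitude"]).as_matrix()
def toplane(n,uv,z,C=None):
    c,f,M=C or cam(n); d=M@np.array([(uv[0]-c["cx"])/f,-(uv[1]-c["cy"])/f,-1.]); o=c["xyz"]
    return (o+d*(z-o[2])/d[2])
def proj(n,p,C=None):
    c,f,M=C or cam(n); q=M.T@(np.array(p)-c["xyz"]); return np.array([c["cx"]+f*q[0]/-q[2], c["cy"]-f*q[1]/-q[2]])
E
python3 - <<'E'
from h import *
im=optics.get_image("top")
cv2.imwrite("pics/topz.png",cv2.resize(im[120:250,260:450],None,fx=4,fy=4,interpolation=cv2.INTER_CUBIC)[:,:,::-1])
for n,z in(("gauge_a",95),("hub_a",97.5),("lever_a",93),("branch_a",53),("board",18),("spanner_b",20),("compression_tee",25),("tape_roll",25)):
    for r in optics.regions_of("top",n)[:4]:
        print(n,round(r["p"],2),np.round(r["xy"]),np.round(toplane("top",r["xy"],z)))
        if n=="board":
            ys,xs=np.nonzero(r["region"]); print(cv2.minAreaRect(np.c_[xs,ys].astype(np.float32)))
E
```

```text
gauge_a 0.86 [356. 217.] [475. -44.  95.]
gauge_a 0.79 [306. 215.] [475.  72.  95.]
gauge_a 0.67 [406. 221.] [ 467. -161.   95.]
gauge_a 0.51 [450. 218.] [ 476. -261.   95.]
hub_a 0.93 [354. 198.] [518. -39.  98.]
hub_a 0.81 [406. 185.] [ 549. -157.   98.]
hub_a 0.6 [304. 183.] [550.  76.  98.]
lever_a 0.77 [289. 169.] [582. 113.  93.]
lever_a 0.68 [357. 184.] [550. -46.  93.]
lever_a 0.49 [394. 166.] [ 593. -131.   93.]
branch_a 0.91 [404. 184.] [ 555. -162.   53.]
board 0.83 [348. 187.] [548. -30.  18.]
((359.5, 185.0), (106.0, 159.0), 90.0)
board 0.63 [397. 167.] [ 599. -151.   18.]
((393.5, 167.5), (7.0, 33.0), 90.0)
board 0.32 [304. 187.] [545.  79.  18.]
((293.69287109375, 193.2005157470703), (85.28271484375, 37.97467803955078), 85.91438293457031)
spanner_b 0.48 [325. 203.] [506.  26.  20.]
compression_tee 0.4 [379. 202.] [ 511. -106.   25.]
compression_tee 0.17 [397. 168.] [ 597. -150.   25.]
tape_roll 0.62 [233. 190.] [534. 253.  25.]
```

View pics/topz.png

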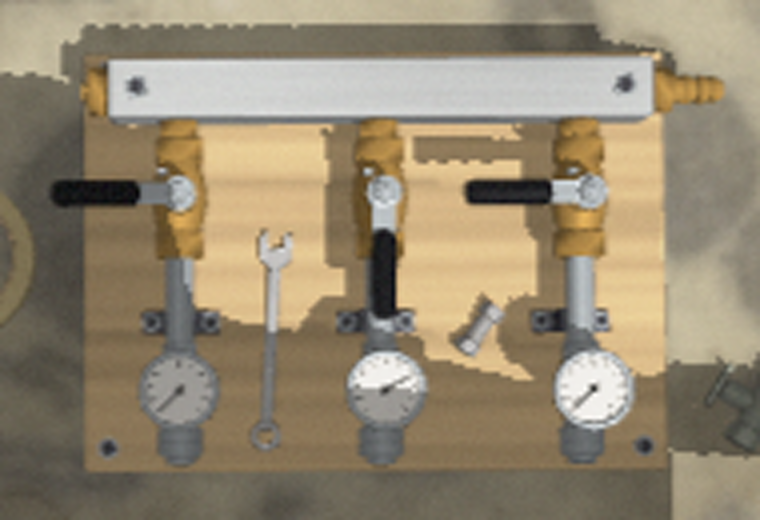

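```bash
python3 - <<'E'
from h import *
for n,zx,zy,z in(("hubL",180,192,97.5),("hubM",384,190,97.5),("hubR",592,190,97.5),("gL",180,389,95),("gM",387,388,95),("gR",594,388,95)):
    uv=(260+(zx+.5)/4-.5,120+(zy+.5)/4-.5); print(n,uv,np.round(toplane("top",uv,z),1))
E
```

```text
hubL (304.625, 167.625) [585.3  76.6  97.5]
hubM (355.625, 167.125) [588.8 -41.2  97.5]
hubR (407.625, 167.125) [ 591.2 -161.4   97.5]
gL (304.625, 216.875) [471.6  74.2  95. ]
gM (356.375, 216.625) [474.6 -45.1  95. ]
gR (408.125, 216.625) [ 476.9 -164.5   95. ]
```

```bash
python3 -m crank '0 0 0 0.77 -0.53 0 -1;0 0 0 0.77 -0.53 0 -1;0 0 0 0.77 -0.53 0 -1;0 0 0 0.77 -0.53 0 -1;0 0 0 0.77 -0.53 0 -1;0 0 0 0.77 -0.53 0 -1;0 0 0 0.77 -0.53 0 -1;0 0 0 0.77 -0.53 0 -1;0 0 0 0.77 -0.53 0 -1;0 0 0 0.77 -0.53 0 -1;0 0 0 0.77 -0.53 0 -1;0 0 0 0.77 -0.53 0 -1'
python3 -m crank '0 0 1 0.77 -0.53 0 -1;0 0 1 0.83 -0.44 0 -1;0 0 1 0.87 -0.35 0 -1;0 0 1 0.90 -0.26 0 -1;0 0 1 0.92 -0.16 0 -1;0 0 1 0.93 -0.06 0 -1'
```

```text
time: 1.6
eef_pos: [441.5, -211.0, 405.0]
tool_rot: [3.141, -0.001, 0.265]
force: [0.4, -0.5, 0.4]
opening: 0.003
time: 2.1
eef_pos: [641.0, -141.1, 404.8]
tool_rot: [-3.141, -0.0, -0.366]
force: [0.4, -2.0, 1.0]
opening: -0.003
```

The turn went the wrong way: a positive tool-z turn lowers world yaw. I'll reverse it with the arm held up high.

```bash
python3 -m crank '0 0 -1 0 0 0 -1;0 0 -1 0 0 0 -1;0 0 -1 0 0 0 -1;0 0 -1 0 0 0 -1;0 0 -1 0 0 0 -1;0 0 -1 0 0 0 -1;0 0 -1 0 0 0 -1;0 0 -1 0 0 0 -1;0 0 -1 0 0 0 -1;0 0 -1 0 0 0 -1;0 0 -1 0 0 0 -1;0 0 -1 0 0 0 -1'
python3 -m crank '0 0 -1 0 0 0 -1;0 0 -1 0 0 0 -1;0 0 -1 0 0 0 -1;0 0 -1 0 0 0 -1;0 0 -1 0 0 0 -1;0 0 -1 0 0 0 -1;0 0 -1 0 0 0 -1;0 0 -1 0 0 0 -1;0 0 -1 0 0 0 -1;0 0 -1 0 0 0 -1;0 0 -1 0 0 0 -1;0 0 -1 0 0 0 -1'
python3 -m crank '0 0 -1 0 0 0 -1;0 0 -1 0 0 0 -1;0 0 -1 0 0 0 -1;0 0 -1 0 0 0 -1;0 0 -1 0 0 0 -1;0 0 -1 0 0 0 -1;0 0 -1 0 0 0 -1;0 0 -1 0 0 0 -1;0 0 -1 0 0 0 -1;0 0 -1 0 0 0 -1;0 0 0 0 0 0 -1'
```

```text
time: 3.1
eef_pos: [639.2, -143.5, 404.6]
tool_rot: [-3.142, 0.0, 0.898]
force: [-0.0, 0.6, 0.1]
opening: 0.002
time: 4.1
eef_pos: [639.2, -143.5, 404.6]
tool_rot: [-3.142, -0.0, 2.155]
force: [-0.5, 0.4, 0.5]
opening: 0.001
time: 5.02
eef_pos: [639.2, -143.5, 404.7]
tool_rot: [3.142, -0.0, -3.083]
force: [-0.0, 0.3, -0.2]
opening: -0.002
```

```bash
python3 -m crank '0 0 0 0.37 0.88 0 -1;0 0 0 0.37 0.88 0 -1;0 0 0.3 0.36 0.87 0 -1;0 0 0 0 0 0 -1;0 0 0 0 0 0 -1'
cat > look.py <<'E'
from h import *
import sys
s=manip.state(); print(s["time"],s["eef_pos"],s["tool_rot"])
C=cam("wrist"); im=optics.get_image("wrist"); v=im.copy()
for n,z in(("hub_a",97.5),("gauge_a",95)):
    for r in optics.regions_of("wrist",n)[:3]:
        print(n,round(r["p"],2),np.round(r["xy"],1),np.round(toplane("wrist",r["xy"],z,C),1))
for p in((588.8,-41.2,97.5),(474.6,-45.1,95)):
    q=proj("wrist",p,C); print(p,q)
    if abs(q).max()<2000: cv2.drawMarker(v,tuple(int(a) for a in np.round(q)),(255,0,0),cv2.MARKER_CROSS,14,1)
cv2.imwrite(sys.argv[1],v[:,:,::-1])
s2=optics.get_image("scene"); cv2.imwrite(sys.argv[1].replace(".png","_s.png"),cv2.resize(s2[130:260,220:460],None,fx=3.2,fy=3.2,interpolation=cv2.INTER_CUBIC)[:,:,::-1])
E
python3 look.py pics/w1.png
```

```text
time: 5.43
eef_pos: [588.9, -39.2, 405.1]
tool_rot: [-3.141, 0.0, -3.117]
force: [-0.2, -0.2, 0.4]
opening: -0.002
5.4333 [588.87945955 -39.21037825 405.06046023] [-3.14139511e+00  4.18657860e-04 -3.11739600e+00]
hub_a 0.97 [311.4  83.7] [503.2 -46.1  97.5]
hub_a 0.78 [453.1 112.2] [521.6  64.7  97.5]
hub_a 0.57 [175.9  98.4] [ 516.3 -150.3   97.5]
gauge_a 0.92 [150.2  46.4] [ 479.6 -167.    95. ]
gauge_a 0.82 [309.8  42.8] [474.4 -47.8  95. ]
gauge_a 0.75 [472.8  43. ] [471.7  73.5  95. ]
(588.8, -41.2, 97.5) [315.4422728  192.65907161]
(474.6, -45.1, 95) [313.44578827  43.19968822]
```

View pics/w1.png

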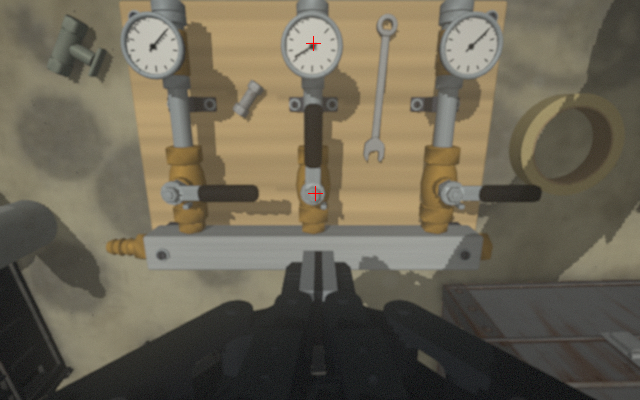

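View pics/w1_s.png

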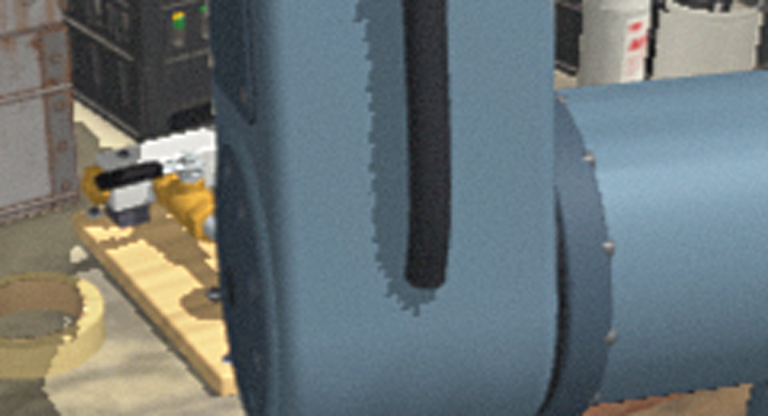

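```bash
python3 - <<'E'
from h import *
C=cam("wrist"); s=manip.state()["eef_pos"]
for L in(150,160,173,186):
  for dx in(-11,0,11): print(L,dx,proj("wrist",s+np.array([dx,0,-L]),C).round(1), proj("wrist",s+np.array([dx,14.5,-L]),C).round(1))
E
```

```text
150 -11 [318.  267.3] [355.7 268.1]
150 0 [317.4 292.6] [354.2 293.3]
150 11 [316.9 316.8] [352.8 317.5]
160 -11 [318.  256.2] [353.1 256.9]
160 0 [317.5 280.1] [351.8 280.8]
160 11 [317. 303.] [350.6 303.6]
173 -11 [318.1 243.9] [350.3 244.5]
173 0 [317.5 266.1] [349.2 266.7]
173 11 [317.1 287.5] [348.1 288.1]
186 -11 [318.1 233.4] [347.9 234. ]
186 0 [317.6 254.2] [346.9 254.7]
186 11 [317.2 274.2] [345.9 274.8]
```

```bash
python3 - <<'E'
from h import *
im=cv2.imread("pics/w1.png")
g=cv2.resize(im[235:385,230:410],None,fx=4,fy=4,interpolation=cv2.INTER_CUBIC)
g=np.clip(g.astype(float)*2,0,255).astype(np.uint8)
cv2.imwrite("pics/w1z.png",g)
E
```

```text
(no output)
```

View pics/w1z.png

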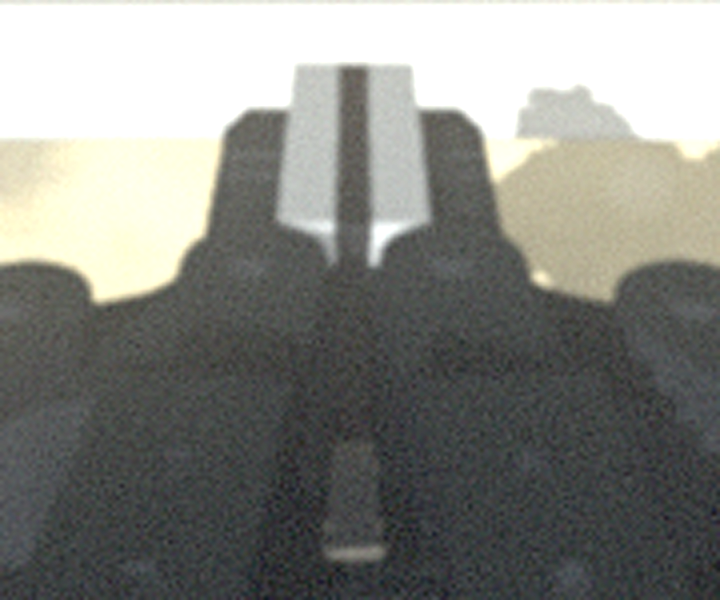

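```bash
python3 -m crank '0 0 0 0 -0.07 0.5 -1;0 0 0 0 0 0.75 -1;0 0 0 0 0 0.6 -1;0 0 0 0 0 0.4 -1;0 0 0 0 0 0 -1;0 0 0 0 0 0 -1;0 0 0 0 0 0 -1;0 0 0 0 0 0 -1'; python3 look.py pics/w2.png
```

```text
time: 6.3
eef_pos: [590.3, -44.3, 316.5]
tool_rot: [-3.141, 0.003, -3.118]
force: [-0.1, -1.1, -0.1]
opening: -0.001
6.3 [590.30322128 -44.3228155  316.4995208 ] [-3.14068869e+00  2.93540125e-03 -3.11837953e+00]
hub_a 0.9 [319.1  93.9] [514.7 -45.4  97.5]
hub_a 0.9 [131.8 132.2] [ 536.5 -145.9   97.5]
hub_a 0.57 [510.8 146.9] [539.8  59.7  97.5]
gauge_a 0.89 [317.5  24.7] [481.6 -46.9  95. ]
gauge_a 0.77 [84.3 26.7] [ 485.1 -164.1   95. ]
gauge_a 0.59 [553.5  23.5] [478.5  71.2  95. ]
(588.8, -41.2, 97.5) [323.29436863 227.35019724]
(474.6, -45.1, 95) [321.50251605   9.08130957]
```

View pics/w2.png

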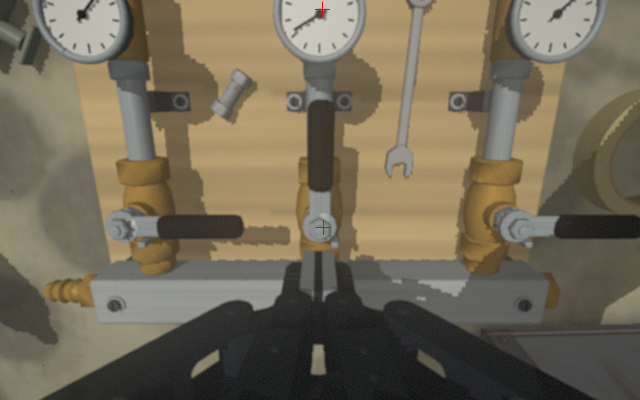

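The nut shows at (320,227), within about 2 mm of being under the tool axis, with the lever running to the gauge at (320,10). I'll dwell here.

```bash
python3 -m crank '0 0 0 0.03 0.03 0.03 -1;0 0 0 0 0 0 -1;0 0 0 0 0 0 -1;0 0 0 0 0 0 -1;0 0 0 0 0 0 -1;0 0 0 0 0 0 -1;0 0 0 0 0 0 -1;0 0 0 0 0 0 -1;0 0 0 0 0 0 -1;0 0 0 0 0 0 -1;0 0 0 0 0 0 -1;0 0 0 0 0 0 -1'
python3 -m crank '0 0 0 0 0 0 -1;0 0 0 0 0 0 -1;0 0 0 0 0 0 -1;0 0 0 0 0 0 -1;0 0 0 0 0 0 -1;0 0 0 0 0 0 -1;0 0 0 0 0 0 -1'
```

```text
time: 7.5
eef_pos: [588.2, -42.6, 313.5]
tool_rot: [3.142, -0.0, -3.118]
force: [-0.2, -0.6, 0.5]
opening: -0.003
time: 8.08
eef_pos: [588.2, -42.5, 313.5]
tool_rot: [3.142, 0.0, -3.118]
force: [-0.3, -0.5, -0.1]
opening: -0.004
```

```bash
python3 -m crank '0 0 0 0.42 -0.28 0 -1;0 0 0 0.42 -0.28 0 -1;0 0 0 0.41 -0.29 0 -1;0 0 0 0 0 0.4 -1;0 0 0 0 0 0.5 -1;0 0 0 0 0 0.45 -1;0 0 0 0 0 0.28 -1;0 0 0 0 0 0 -1;0 0 0 0 0 0 -1;0 0 0 0 0 0 -1'; python3 look.py pics/w3.png
```

```text
time: 8.92
eef_pos: [539.6, -77.8, 249.2]
tool_rot: [-3.141, 0.001, -3.117]
force: [0.8, -1.0, 0.7]
opening: 0.001
8.9167 [539.63704946 -77.83725407 249.22045957] [-3.14105515e+00  1.29694431e-03 -3.11742180e+00]
hub_a 0.92 [115.8 137.6] [ 481.3 -149.5   97.5]
hub_a 0.8 [611.6 282.4] [533.4  38.3  97.5]
hub_a 0.75 [396.2 136. ] [478.5 -51.8  97.5]
gauge_a 0.95 [409.3 124.9] [474.8 -47.   95. ]
gauge_a 0.61 [ 75.2 125.4] [ 477.7 -164.7   95. ]
gauge_a 0.25 [339.3 172.1] [492.2 -70.9  95. ]
(588.8, -41.2, 97.5) [398.18270446 390.95876986]
(474.6, -45.1, 95) [414.77042914 124.41845364]
```

View pics/w3.png

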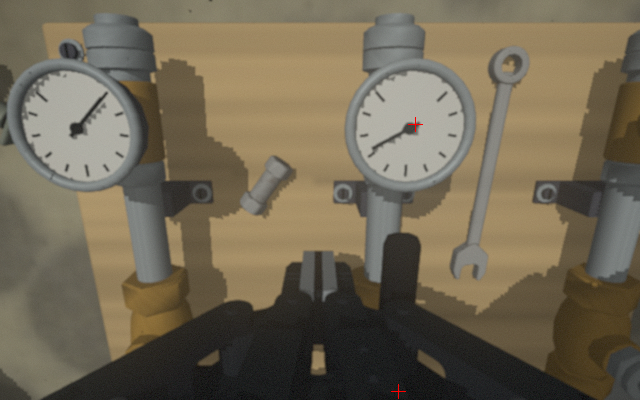

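The fingers stand to the right of the lever (at (318,255); sleeve at (402,240)) with a gap of about 11 mm, and everything else is clear. I'll close that gap gently.

```bash
python3 -m crank '0 0 0 0 0.08 0 -1;0 0 0 0 0.08 0 -1;0 0 0 0 0.06 0 -1;0 0 0 0 0.05 0 -1;0 0 0 0 0.05 0 -1;0 0 0 0 0 0 -1'; python3 look.py pics/w4.png
```

```text
time: 9.62
eef_pos: [538.7, -64.8, 248.3]
tool_rot: [-3.141, -0.0, -3.117]
force: [-1.0, -2.5, -0.8]
opening: -0.001
9.6167 [538.73297794 -64.81718346 248.34004939] [-3.14092462e+00 -1.06096157e-04 -3.11719982e+00]
hub_a 0.9 [598.3 245.2] [516.2  41.2  97.5]
hub_a 0.67 [369.  134.6] [477.1 -48.5  97.5]
hub_a 0.65 [ 93.1 148.8] [ 484.2 -144.6   97.5]
gauge_a 0.87 [633.2 136.1] [475.6  45.1  95. ]
gauge_a 0.67 [ 48.1 128.1] [ 477.7 -160.9   95. ]
gauge_a 0.6 [372.3 126.2] [474.4 -47.1  95. ]
(588.8, -41.2, 97.5) [368.79044081 394.2246412 ]
(474.6, -45.1, 95) [378.05662468 127.02181531]
```

View pics/w4.png

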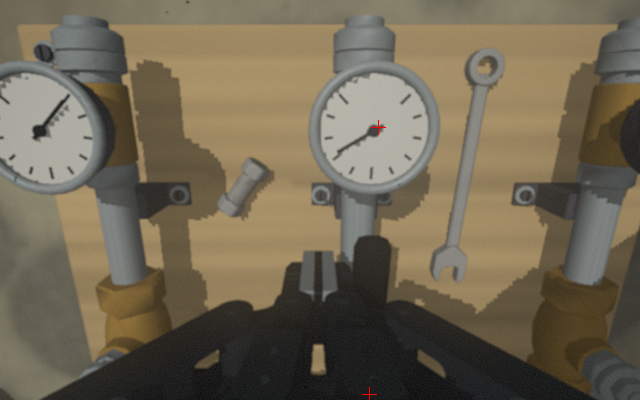

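```bash
python3 -m crank '0 0 0.5 0.026 0.066 0 -1;0 0 0.5 0.026 0.066 0 -1;0 0 0.5 0.026 0.066 0 -1;0 0 0.5 0.026 0.066 0 -1;0 0 0.5 0.026 0.066 0 -1;0 0 0.5 0.026 0.066 0 -1'
python3 look.py pics/w5.png
```

```text
time: 10.32
eef_pos: [534.4, -49.1, 248.3]
tool_rot: [-3.141, 0.001, 2.849]
force: [0.3, -5.4, -0.1]
opening: -0.0
10.3167 [534.37696831 -49.14598616 248.31118724] [-3.14061283e+00  7.90343206e-04  2.84851124e+00]
hub_a 0.89 [ 50.3 232.4] [ 481.3 -137.7   97.5]
hub_a 0.83 [283.2 150.6] [477.6 -44.2  97.5]
hub_a 0.74 [572.9 134.1] [501.2  53.2  97.5]
gauge_a 0.72 [591.8  47.3] [475.2  63.3  95. ]
gauge_a 0.69 [275.7 144.2] [474.9 -46.3  95. ]
gauge_a 0.56 [ 23.1 239.2] [ 481.1 -151.4   95. ]
(588.8, -41.2, 97.5) [370.26193551 392.6034562 ]
(474.6, -45.1, 95) [278.65402115 142.23487918]
```

View pics/w5.png

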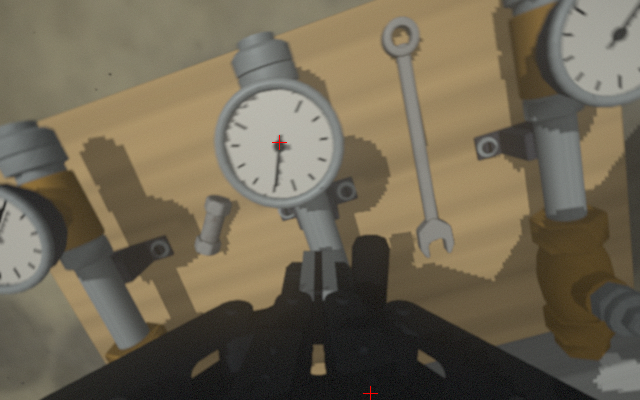

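The sleeve is turning against the finger's outside face: the push reads about 5 N and the needle has moved. I'll continue.

```bash
python3 -m crank '0 0 0.5 0.026 0.066 0 -1;0 0 0.5 0.026 0.066 0 -1;0 0 0.5 0.026 0.066 0 -1;0 0 0.5 0.026 0.066 0 -1;0 0 0.5 0.026 0.066 0 -1;0 0 0.5 0.026 0.066 0 -1;0 0 0.5 0.026 0.066 0 -1;0 0 0.5 0.026 0.066 0 -1;0 0 0.5 0.026 0.066 0 -1;0 0 0.5 0.026 0.066 0 -1;0 0 0.5 0.026 0.066 0 -1;0 0 0.5 0.026 0.066 0 -1'
python3 -m crank '0 0 0.5 0.026 0.066 0 -1;0 0 0.5 0.026 0.066 0 -1;0 0 0.5 0.026 0.066 0 -1;0 0 0.5 0.026 0.066 0 -1;0 0 0.5 0.026 0.066 0 -1;0 0 0.5 0.026 0.066 0 -1;0 0 0.5 0.026 0.066 0 -1;0 0 0.5 0.026 0.066 0 -1;0 0 0.5 0.026 0.066 0 -1;0 0 0.5 0.026 0.066 0 -1'
python3 look.py pics/w6.png
```

```text
time: 11.52
eef_pos: [541.0, -16.2, 248.3]
tool_rot: [-3.141, 0.0, 2.222]
force: [-1.5, -5.6, 1.2]
opening: 0.002
time: 12.35
eef_pos: [560.3, 4.2, 248.2]
tool_rot: [-3.139, -0.001, 1.698]
force: [-4.4, -1.3, 3.0]
opening: -0.002
12.35 [560.31642898   4.16083653 248.17607611] [-3.13947722e+00 -5.73366318e-04  1.69833361e+00]
hub_a 0.86 [133.5 313.7] [488.2 -13.6  97.5]
hub_a 0.68 [228.5  92.5] [521.9  76.5  97.5]
gauge_a 0.77 [100.5 341.3] [472.6 -30.9  95. ]
gauge_a 0.69 [89.1 78.7] [474.4  75.   95. ]
(588.8, -41.2, 97.5) [367.44481661 393.54907811]
(474.6, -45.1, 95) [106.94101822 369.09738959]
```

View pics/w6.png

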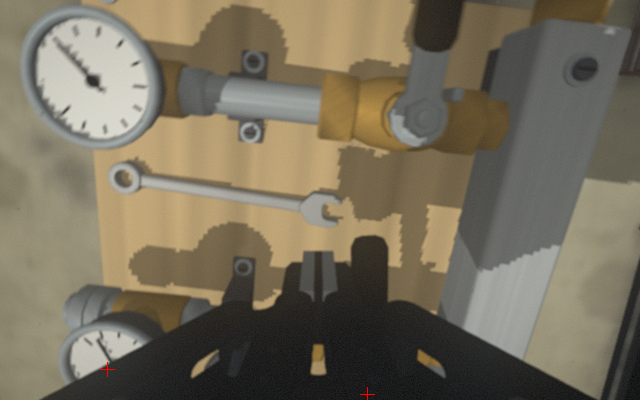

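```bash
python3 -m crank '0 0 0.5 0.026 0.066 0 -1;0 0 0.3 0.016 0.04 0 -1;0 0 0.2 0.01 0.026 0 -1;0 0 0 0 0 0 -1'; python3 -m crank '0 0 0 0 0.03 0 -1;0 0 0 0 0 0 -1'; python3 -m crank '0 0 0 0 0.03 0 -1;0 0 0 0 0 0 -1'
```

```text
time: 12.88
eef_pos: [565.5, 7.0, 248.1]
tool_rot: [-3.141, -0.001, 1.595]
force: [-3.5, -0.3, 1.5]
opening: -0.006
time: 13.05
eef_pos: [566.8, 7.1, 248.1]
tool_rot: [-3.141, -0.001, 1.596]
force: [-2.9, 1.8, 1.4]
opening: -0.001
time: 13.22
eef_pos: [567.8, 7.2, 248.0]
tool_rot: [-3.14, -0.001, 1.596]
force: [-4.4, 2.4, 2.2]
opening: -0.001
```

```bash
for i in 1; do python3 -m crank '0 0 0 0 0.03 0 -1;0 0 0 0 0 0 -1'; python3 -m crank '0 0 0 0 0.03 0 -1;0 0 0 0 0 0 -1'; done
```

```text
time: 13.38
eef_pos: [568.4, 7.2, 248.0]
tool_rot: [-3.137, -0.001, 1.596]
force: [-10.9, 1.9, 6.5]
opening: -0.0
time: 13.55
eef_pos: [568.9, 7.3, 247.9]
tool_rot: [-3.135, -0.001, 1.596]
force: [-15.1, 2.4, 9.8]
opening: -0.002
```

The stop has been reached, since the force climbed from about 4 to 15 N. I'll back off, rise and go over to the gauge.

```bash
python3 -m crank '0 0 0 0 -0.15 0 -1;0 0 0 0 -0.35 0 -1;0 0 0 0 0 -0.5 -1;0 0 0 0 0 -0.8 -1;0 0 0 0 0 -0.7 -1;0 0 0 0 0 0 -1'; python3 look.py pics/w7.png; python3 - <<'E'
from h import *
im=optics.get_image("top"); cv2.imwrite("pics/t7.png",cv2.resize(im[120:250,230:450],None,fx=3.6,fy=3.6,interpolation=cv2.INTER_CUBIC)[:,:,::-1])
E
```

```text
time: 14.05
eef_pos: [553.2, 5.8, 334.9]
tool_rot: [3.129, 0.003, 1.595]
force: [1.2, 0.0, 1.2]
opening: -0.002
14.05 [553.17539069   5.82259401 334.91390307] [3.12905303e+00 2.91210908e-03 1.59518673e+00]
hub_a 0.87 [295.  103.3] [542.4  78.   97.5]
hub_a 0.71 [314.3 371.5] [ 557.4 -111.1   97.5]
hub_a 0.6 [266.  263.5] [523.6 -24.1  97.5]
gauge_a 0.95 [196.6 283.3] [475.8 -41.   95. ]
gauge_a 0.76 [178.7 102.4] [474.7  76.9  95. ]
gauge_a 0.5 [198.4 287.1] [476.8 -43.9  95. ]
(588.8, -41.2, 97.5) [362.59813286 287.84552817]
(474.6, -45.1, 95) [195.27335883 288.64522624]
```

View pics/w7.png

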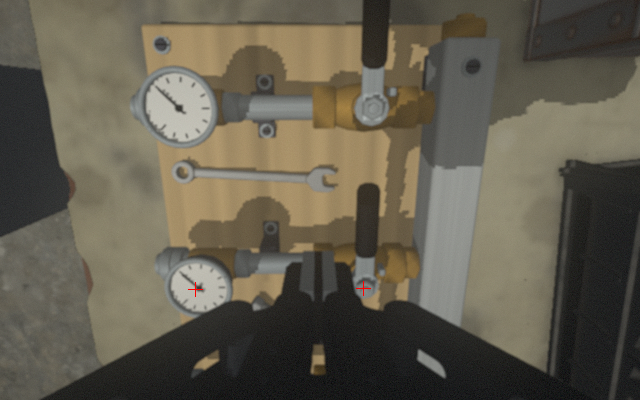

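View pics/t7.png

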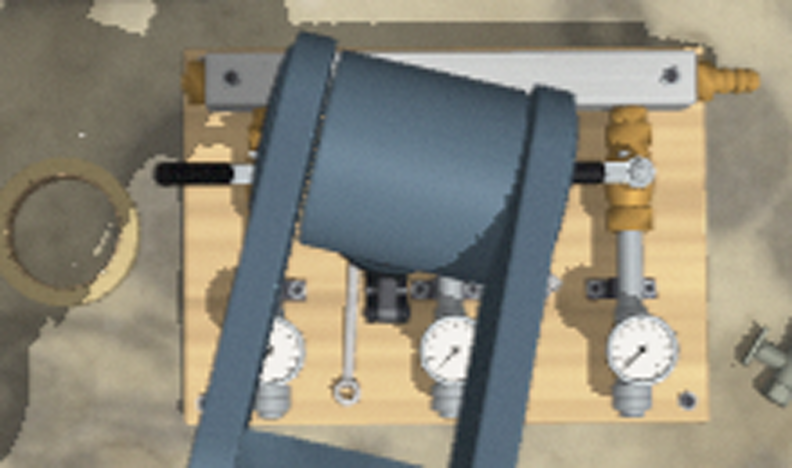

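The lever now lies square across (sleeve (368,190), nut (364,288)), parallel to the left valve's lever, and its needle matches the shut gauges. I'll move over the gauge.

```bash
python3 -m crank '0 0 0 -0.43 -0.63 0 -1;0 0 0 -0.43 -0.63 0 -1;0 0 0 -0.43 -0.63 0 -1;0 0 0 0 0 0 -1;0 0 0 0 0 0 -1;0 0 0 0 0 0 -1'; python3 look.py pics/w8.png
```

```text
time: 14.8
eef_pos: [476.4, -47.1, 327.7]
tool_rot: [-3.141, -0.0, 1.594]
force: [0.9, 0.0, 0.1]
opening: 0.001
14.8 [476.35839547 -47.06053964 327.72448923] [-3.14123894e+00 -4.55401776e-04  1.59404563e+00]
hub_a 0.96 [481.1 329.3] [ 590.2 -118.8   97.5]
hub_a 0.85 [432.1 207.1] [546.7 -32.8  97.5]
hub_a 0.82 [423.5  22.8] [530.3  67.8  97.5]
gauge_a 0.95 [313.4  20.8] [472.5  68.   95. ]
gauge_a 0.78 [315.8 221.4] [476.1 -44.5  95. ]
gauge_a 0.73 [316.8 360.4] [ 478.9 -149.    95. ]
(588.8, -41.2, 97.5) [498.69065136 221.5302866 ]
(474.6, -45.1, 95) [313.40160569 222.27472111]
```

View pics/w8.png

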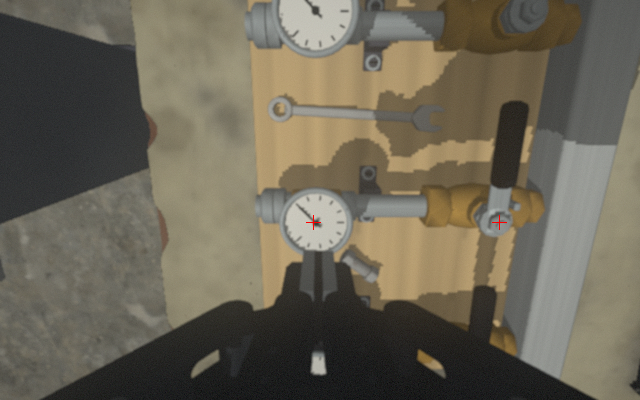

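```bash
python3 -m crank '0 0 0 0.03 -0.02 0.2 -1;0 0 0 0 0 0.18 -1;0 0 0 0 0 0 -1;0 0 0 0 0 0 -1;0 0 0 0 0 0 -1;0 0 0 0 0 0 -1;0 0 0 0 0 0 -1;0 0 0 0 0 0 -1;0 0 0 0 0 0 -1;0 0 0 0 0 0 -1;0 0 0 0 0 0 -1;0 0 0 0 0 0 -1'
python3 -m crank '0 0 0 0 0 0 -1;0 0 0 0 0 0 -1;0 0 0 0 0 0 -1;0 0 0 0 0 0 -1;0 0 0 0 0 0 -1;0 0 0 0 0 0 -1;0 0 0 0 0 0 -1;0 0 0 0 0 0 -1;0 0 0 0 0 0 -1;0 0 0 0 0 0 -1'; python3 look.py pics/w9.png
```

```text
time: 16.0
eef_pos: [475.4, -45.8, 313.2]
tool_rot: [3.141, 0.0, 1.595]
force: [-0.1, 0.4, -0.5]
opening: -0.002
time: 16.83
eef_pos: [475.4, -45.8, 313.1]
tool_rot: [-3.142, -0.0, 1.595]
force: [0.4, 0.3, 0.1]
opening: 0.0
16.8333 [475.39425867 -45.80054219 313.05171881] [-3.14151954e+00 -3.96581511e-05  1.59477970e+00]
hub_a 0.87 [425.3  22.5] [526.2  66.1  97.5]
hub_a 0.79 [441.2 213.4] [546.2 -30.9  97.5]
hub_a 0.78 [489.5 337. ] [ 587.3 -112.7   97.5]
gauge_a 0.69 [314.8 368.3] [ 476.7 -141.6   95. ]
gauge_a 0.59 [314.8 228.7] [474.7 -42.8  95. ]
(588.8, -41.2, 97.5) [512.63758727 231.92421372]
(474.6, -45.1, 95) [314.56556128 232.46435572]
```

View pics/w9.png

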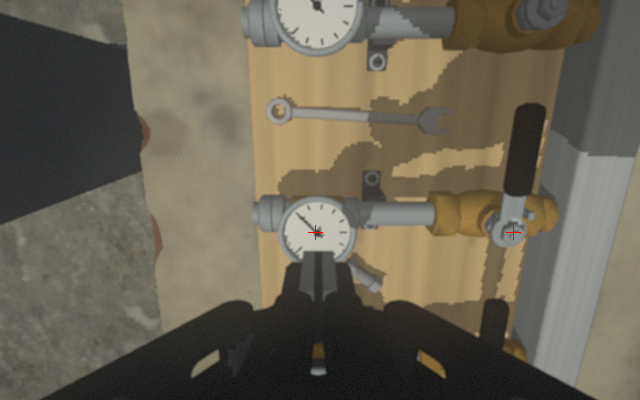

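I dwelled for about 1.7 s. Now I'll check the lever angle numerically before handing in.

```bash
python3 - <<'E'
from h import *
C=cam("wrist")
im=optics.get_image("wrist"); 
cv2.imwrite("pics/w10z.png",cv2.resize(im[85:265,270:570],None,fx=2.6,fy=2.6,interpolation=cv2.INTER_CUBIC)[:,:,::-1])
h=toplane("wrist",(510.5,231),97.5,C); print(h)
for a in(1.45,1.5,1.571):
    t=a-.026; p=h+[-74*np.cos(t),74*np.sin(t),-1.5]; q=h+[-48*np.cos(t),48*np.sin(t),-1.5]; print(a,proj("wrist",p,C),proj("wrist",q,C))
E
```

```text
[587.46433308 -40.66266247  97.5       ]
1.45 [514.03729097  97.42401656] [512.17962602 147.45668353]
1.5 [521.24762707  96.6850354 ] [516.66880274 147.01484221]
1.571 [531.43301803  96.27600985] [523.00951153 146.7703745 ]
```

View pics/w10z.png

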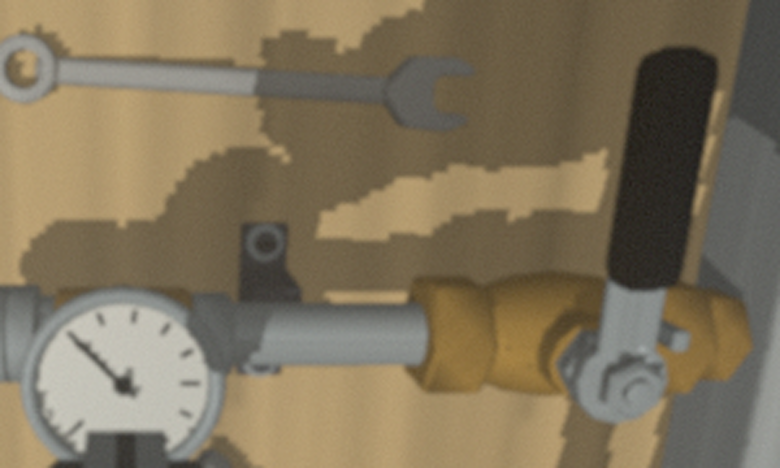

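```bash
python3 -m crank '0 0 0 0 0 -0.5 -1;0 0 0 0 0 -0.8 -1;0 0 0 0 0 -0.7 -1;0 0 0 0 0 0 -1;0 0 0 0 0 0 -1;0 0 0 0 0 0 -1' && python3 -c "
from rig import manip; print(manip.finish_job())"
```

```text
time: 17.58
eef_pos: [475.2, -45.7, 392.6]
tool_rot: [-3.141, -0.0, 1.595]
force: [-0.8, -1.6, -0.2]
opening: 0.002
the job is handed in; nothing more can be done
None
```

The open valve was the middle branch. I shut it with a point-and-check before and after, and handed the job in at 17.6 s of the 48 s allowed.

- **Pointing at the nut:** the closed fingertips dwelled over the nut for about 1.6 s, some 43 mm above it.
- **Shutting the lever:** I pushed the lever round with the outside of the fingers at about 5 N. The force climbed to about 15 N sideways (about 18 N in all) at the stop, then I backed off.
- **Pointing at the gauge:** the fingertips dwelled about 45 mm over the middle of the gauge for about 1.7 s.

**Last checks:**
- **Lever:** it lies square across the pipe. The final picture puts its turn at about 1.55–1.56 rad, against 1.571 at the stop. The gap is within pixel error, and the force rise also points to the stop.
- **Gauge:** the needle stands where the needles of the two shut branches do, at zero.
- **Loose items:** the spanner and the loose union show no movement in the wrist pictures. The tape showed no change in the top view. I did not check the brass cock again in detail.

**What did not go smoothly:**
- I first turned the wrist the wrong way, up high and clear of everything, and reversed it.
- The network's centres for the nut were unreliable because it marked the whole lever. I read the nut from the top and wrist pictures instead, which agreed to about 2 mm.

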